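Size a brass ferrule on the taper mandrel and store it by its band

TASK

Take the brass ferrule from the green pad and slide it slowly, level, down the tapered mandrel until it stops, pressing it snug but gently. See which colour band its lower rim has stopped at, then lift it off and put it over the storage post of that colour so that it lies flat on the coloured disc. Leave the spare ferrules in their tray and everything else on the bench as they are.

Things in the scene. Friction and masses are not known exactly. Their poses are not given: they have to be found in the camera images.
- ferrule_a: Brass ferrule: plain ring, 36 mm outside diameter, 20 mm tall, about 80 g, bore upright. Origin: centre of its lower rim; z up. Three ferrules look alike outside; one each has a bore of 21, 24 and 27 mm (the mandrel tells which). The one to be sized stands on the green pad, the other two in the spares tray.
- ferrule_b: Brass ferrule: plain ring, 36 mm outside diameter, 20 mm tall, about 80 g, bore upright. Origin: centre of its lower rim; z up. Three ferrules look alike outside; one each has a bore of 21, 24 and 27 mm (the mandrel tells which). The one to be sized stands on the green pad, the other two in the spares tray.
- ferrule_c: Brass ferrule: plain ring, 36 mm outside diameter, 20 mm tall, about 80 g, bore upright. Origin: centre of its lower rim; z up. Three ferrules look alike outside; one each has a bore of 21, 24 and 27 mm (the mandrel tells which). The one to be sized stands on the green pad, the other two in the spares tray.
- mandrel: Fixed sizing mandrel: wooden foot 100 x 100 x 25 mm, upright steel stem 30 mm in diameter up to 55 mm above the bench, then a smooth rigid taper narrowing straight from 30 mm diameter at 55 mm to 16 mm at 111 mm, bevelled tip to 9 mm diameter at 115 mm. Colour bands: blue 61 to 73 mm, yellow 73 to 85, red 85 to 97. Origin: centre of the foot's underside, at bench height; z up along the axis.
- mandrel_tip (a point): Tip of the mandrel, on its axis, 115 mm above the bench. A ferrule must come down over it level and centred; off-centre it catches early on one side. A slow push of 4 to 12 N seats it; 25 N, or running down fast, jams it and is too rough. Friction then holds it lightly and lifting straight up frees it.
- mandrel_red (a point): Point on the mandrel's axis at the middle of its red band, 91 mm above the bench. The taper is 21 mm in diameter here: the lower rim of a ferrule of 21 mm bore stops here, within about 2 mm.
- mandrel_yellow (a point): Point on the mandrel's axis at the middle of its yellow band, 79 mm above the bench. The taper is 24 mm in diameter here: the lower rim of a ferrule of 24 mm bore stops here, within about 2 mm.
- mandrel_blue (a point): Point on the mandrel's axis at the middle of its blue band, 67 mm above the bench. The taper is 27 mm in diameter here: the lower rim of a ferrule of 27 mm bore stops here, within about 2 mm.
- post_red: Fixed storage post for red-band ferrules: red disc 64 mm across and 15 mm thick, flat on the bench, with an upright wooden peg, 12 mm diameter, in its centre; peg tip (tapered over its last 4 mm) 60 mm above the bench. Origin: centre of the disc's underside, at bench height; z up.
- post_yellow: Fixed storage post for yellow-band ferrules: yellow disc 64 mm across and 15 mm thick, flat on the bench, with an upright wooden peg, 12 mm diameter, in its centre; peg tip (tapered over its last 4 mm) 60 mm above the bench. Origin: centre of the disc's underside, at bench height; z up.
- post_blue: Fixed storage post for blue-band ferrules: blue disc 64 mm across and 15 mm thick, flat on the bench, with an upright wooden peg, 12 mm diameter, in its centre; peg tip (tapered over its last 4 mm) 60 mm above the bench. Origin: centre of the disc's underside, at bench height; z up.
- pad: Fixed green pad, 100 x 100 mm, 6 mm thick, on which the ferrule to be sized stands near the middle. Origin: centre of its underside.
- spares_tray: Fixed pale wooden tray, 90 x 150 mm, floor 6 mm thick, rim 12 mm high, with the two spare ferrules standing in it. Origin: centre of its underside.
- ink_red: Loose small red ink jar, 44 mm diameter, 50 mm tall, beyond the mandrel. Origin: centre of its base.
- ink_black: Loose small black ink jar, 44 mm diameter, 50 mm tall, beyond the mandrel. Origin: centre of its base.
- mallet: Loose wooden mallet lying on its side, head 84 mm across, handle 170 mm. Origin: under the head's centre, at bench height.
- sanding_block: Loose cork sanding block, 100 x 60 x 35 mm. Origin: centre of its underside.
- blank: Loose square wood blank, 40 x 120 x 40 mm. Origin: centre of its underside.
Things that resemble listed ones, but are neither listed nor needed, are in the scene too. Leave any black or orange look-alike of the ferrule_a alone.

How it is judged (in metres and radians):
On the way:
1. The ferrule from the pad is pressed snug on the mandrel: level, centred, its lower rim within 4 mm of where its bore fits the taper, pushed with more than 3 N (((z of ferrule_a in the frame of mandrel between 0.087 and 0.095 m and horizontal distance between ferrule_a and mandrel below 0.003 m and angle between ferrule_a's own z axis and vertical below 0.08 rad and contact force between ferrule_a and mandrel above 3 N and distance of each of ferrule_b, ferrule_c from where it was at the start of the episode below 0.02 m and horizontal distance between each of ferrule_b, ferrule_c and spares_tray below 0.075 m) or (z of ferrule_b in the frame of mandrel between 0.075 and 0.083 m and horizontal distance between ferrule_b and mandrel below 0.003 m and angle between ferrule_b's own z axis and vertical below 0.08 rad and contact force between ferrule_b and mandrel above 3 N and distance of each of ferrule_a, ferrule_c from where it was at the start of the episode below 0.02 m and horizontal distance between each of ferrule_a, ferrule_c and spares_tray below 0.075 m) or (z of ferrule_c in the frame of mandrel between 0.063 and 0.071 m and horizontal distance between ferrule_c and mandrel below 0.003 m and angle between ferrule_c's own z axis and vertical below 0.08 rad and contact force between ferrule_c and mandrel above 3 N and distance of each of ferrule_a, ferrule_b from where it was at the start of the episode below 0.02 m and horizontal distance between each of ferrule_a, ferrule_b and spares_tray below 0.075 m))), for 0.2 s.
At the end, for the whole second after the job is handed in: The ferrule from the pad lies flat, let go and at rest, on the disc of its band's colour, peg through its bore: centre within 10 mm of the peg axis, lower rim 12 to 19 mm above the bench, tilt under 0.1 rad; both spares in the tray within 20 mm of where they were (((horizontal distance between ferrule_a and post_red below 0.01 m and z of ferrule_a in the frame of post_red between 0.012 and 0.019 m and angle between ferrule_a's own z axis and vertical below 0.1 rad and linear speed of ferrule_a below 0.02 m/s and distance of each of ferrule_b, ferrule_c from where it was at the start of the episode below 0.02 m and horizontal distance between each of ferrule_b, ferrule_c and spares_tray below 0.075 m) or (horizontal distance between ferrule_b and post_yellow below 0.01 m and z of ferrule_b in the frame of post_yellow between 0.012 and 0.019 m and angle between ferrule_b's own z axis and vertical below 0.1 rad and linear speed of ferrule_b below 0.02 m/s and distance of each of ferrule_a, ferrule_c from where it was at the start of the episode below 0.02 m and horizontal distance between each of ferrule_a, ferrule_c and spares_tray below 0.075 m) or (horizontal distance between ferrule_c and post_blue below 0.01 m and z of ferrule_c in the frame of post_blue between 0.012 and 0.019 m and angle between ferrule_c's own z axis and vertical below 0.1 rad and linear speed of ferrule_c below 0.02 m/s and distance of each of ferrule_a, ferrule_b from where it was at the start of the episode below 0.02 m and horizontal distance between each of ferrule_a, ferrule_b and spares_tray below 0.075 m))); the robot touches nothing.
It fails at once if A ferrule is jammed hard onto the mandrel (contact forces adding up to over 45 N, a push of some 25 N) or the arm strikes the mandrel with over 25 N (contact force between any of ferrule_a, ferrule_b, ferrule_c and mandrel above 45 N or contact force between the arm and mandrel above 25 N).
It fails at once if An ink jar is shoved (30 mm) or tipped (distance of any of ink_red, ink_black from where it was at the start of the episode above 0.03 m or angle between any of ink_red, ink_black's own z axis and vertical above 0.5 rad).
It fails at once if Another thing on the bench is shoved (50 mm) (distance of any of mallet, sanding_block, blank from where it was at the start of the episode above 0.05 m).
It also fails if it takes over 48 s, if anything falls off the work surface, if the arm or the gripper's body presses on something with over 40 N, if the wrist force passes 120 N, or if a joint passes its speed limit or range.

ROBOT

A 7-joint arm with a two-finger parallel gripper is mounted at the origin on the work surface. World frame = base frame: x ahead of the robot, y to its left, z up, the work surface at z = 0. Lengths are in mm, angles in degrees, forces in N, time in s.
With the tool pointing down it reaches from about 400 to 875 mm from the base axis. Payload 19.3 kg.
Tool frame: the origin (TCP) lies midway between the tips of the shut fingers; the grasp point (between the pads) lies 19 mm behind it; z points along the fingers, y is the line along which they close (so a half turn about z gives the same grasp; the last joint's range is limited). The gripper opens to 85 mm and grips with 20 to 120 N. Pads are 22 mm wide; open, the fingers measure 114 mm over their backs; the gripper's body (76 mm by 85 mm) begins 54 mm behind the grasp point. The pads swing forward as they close: fully open they stand 13 mm farther back than shut.
Start: joints at [-78.793, 29.874, -2.08, 91.645, 1.215, 58.505, -6.463], TCP at [164.195, 603.038, 231.291] pointing down, gripper open.
Joint ranges: [-166.77, 166.77], [-17.47, 122.26], [-85.68, 81.53], [9.62, 139.38], [-72.42, 252.41], [9.2, 110.78], [-144.41, 144.41]. Speed limits (degrees/s): [108.29, 108.29, 136.94, 136.94, 172.46, 172.46, 172.46].

INTERFACE

Orientations are given as a 3x3 rotation matrix whose columns are the frame's x, y, z axes.
In Python, from bench import manip, optics gives the robot as it stands. The module is installed in compiled form; this text tells all that it offers.
- The arm moves only by the shell command python3 -m pendant 'ROWS' [FORCE]. ROWS is JSON, a list of rows, each a list of 7 numbers: the turn, a rotation vector about the world's x, y, z in units of 10 degrees (1.0 is 10 degrees), then the shift along the world's x, y, z in units of 40 mm (1.0 is 40 mm), then the opening, from -1 (shut) to 1 (fully open). A call has 1 to 12 rows; each row shifts and turns the commanded pose from where the row before left it; what a row does not reach is not made up. A row lasts 1/8 s, in which the tool goes at most 62.5 mm and 10.7 degrees, less where a joint would pass 70% of its speed; a pose out of reach is approached as far as the arm can. A call is refused whole if a number of a shift passes 1 or a number of a turn 1, either way. A call with a gripper value outside its range is refused whole. The fingers move at their own pace and stop on an object; FORCE is the grip in N (left out, the last holds). Time passes only in rows, so rows that do not move let the fingers close. It gives the time, the measured TCP pose, the force, the opening and the grip force at its end, in the units of the state.
- manip.observe(): the state, without advancing time (a new reading comes with each control period).
- optics.snapshot(name): name is "side" or "top"; returns a dict with "image" (420x560x3 uint8, red, green, blue), "range_z" (420x560 float32, mm along the optical axis (not along the pixel's ray), 0 where there is no reading), "fovy" (degrees; the focal length in pixels is half the picture's height over the tangent of half this angle, whatever the lens; pixels are square), "cx", "cy" (the principal point, pixels), "dist" ([k1, k2, p1, p2, k3] as OpenCV has them; the pictures are not rectified), "R" (3x3) and "t" (3): a world point X has camera coordinates R X + t. Camera axes: x right, y down, z forward; pixel columns grow to the right and rows downward; lengths in mm; the calibration is good to about 2 mm. A picture is of the moment at which its call begins.
- manip.close_job(): hands the job in; it is judged then, once.
The state is a dict: "time_s": time; "q": joint angles; "joint_velocities": joint speeds; "joint_efforts": joint torques, N m; "ee_pos": TCP position; "tool_rot": TCP orientation; "wrist_force": force on the tool from outside, world axes, zero at the start; "torque": the same for the moment, N m; "finger_gap": finger opening in mm; "finger_force": force on a finger pad.
Only numpy, scipy, OpenCV 4.12 (cv2) and the standard library are available. Lean on these libraries where they do the work, as an engineer would, in place of code of your own. Each camera call takes 0.05 s, during which the arm holds its last target. There are 200 camera calls.

## Working session

There is one attempt and no reset: what is moved stays moved. The work goes in short steps, Python scripts to look and compute and a shell command to move; the robot and the scene stay as the last step left them, time stands still between calls to the robot, and variables do not carry over. Pictures are saved under pics/ and viewed, at most 10 in all, crops included, and the job is handed in when it is done.

```bash
mkdir -p pics
cat > h.py <<'E'
import numpy as np, cv2
from bench import manip, optics
def snap(n):
    s=optics.snapshot(n); s['f']=210/np.tan(np.radians(s['fovy'])/2)
    s['K']=np.array([[s['f'],0,s['cx']],[0,s['f'],s['cy']],[0,0,1]]); s['D']=np.array(s['dist'],float)
    s['R']=np.array(s['R']); s['t']=np.array(s['t']); return s
def save(s,fn,crop=None,scale=1):
    im=s['image'][...,::-1]
    if crop: x0,y0,x1,y1=crop; im=im[y0:y1,x0:x1]
    cv2.imwrite('pics/'+fn,cv2.resize(im,None,fx=scale,fy=scale,interpolation=cv2.INTER_CUBIC))
def ray(s,px):
    u=cv2.undistortPoints(np.array(px,float).reshape(-1,1,2),s['K'],s['D']).reshape(-1,2)
    d=np.c_[u,np.ones(len(u))]@s['R']; return -s['R'].T@s['t'],d
def onplane(s,px,z):
    c,d=ray(s,px); return c+d*((z-c[2])/d[:,2])[:,None]
def cloud(s):
    h,w=s['range_z'].shape; g=np.stack(np.meshgrid(np.arange(w),np.arange(h)),-1).reshape(-1,2)
    c,d=ray(s,g); 
    return (c+d*s['range_z'].reshape(-1,1)).reshape(h,w,3)
def proj(s,X):
    return cv2.projectPoints(np.array(X,float).reshape(-1,1,3),cv2.Rodrigues(s['R'])[0],s['t'],s['K'],s['D'])[0].reshape(-1,2)
E
python3 - <<'E'
from h import *
for n in('top','side'):
    s=snap(n); save(s,n+'0.png',scale=1.4); c,_=ray(s,[[280,210]]); print(n,c,s['fovy'],s['R'].round(3).tolist(),s['dist'])
o=manip.observe(); print(o['ee_pos'],np.round(o['tool_rot'],3).tolist(),o['wrist_force'],o['finger_gap'],o['time_s'])
E
```

```text
top [ 272.95867492   -7.51408849 1682.69789624] 43.77873530309976 [[0.025, -1.0, 0.015], [-0.981, -0.028, -0.19], [0.19, -0.01, -0.982]] [-0.00842503  0.          0.          0.          0.        ]
side [ 183.82898351 -655.35792681  845.60384375] 56.985668735248936 [[0.843, -0.539, 0.004], [-0.376, -0.594, -0.711], [0.385, 0.598, -0.703]] [0.02543819 0.         0.         0.         0.        ]
[164.10821264 602.77029914 230.80716236] [[-0.965, 0.263, -0.0], [0.263, 0.965, -0.001], [-0.0, -0.001, -1.0]] [ 0.97204836 -0.35001725  1.09756435] 85.50945212253109 0.1
```

View pics/top0.png

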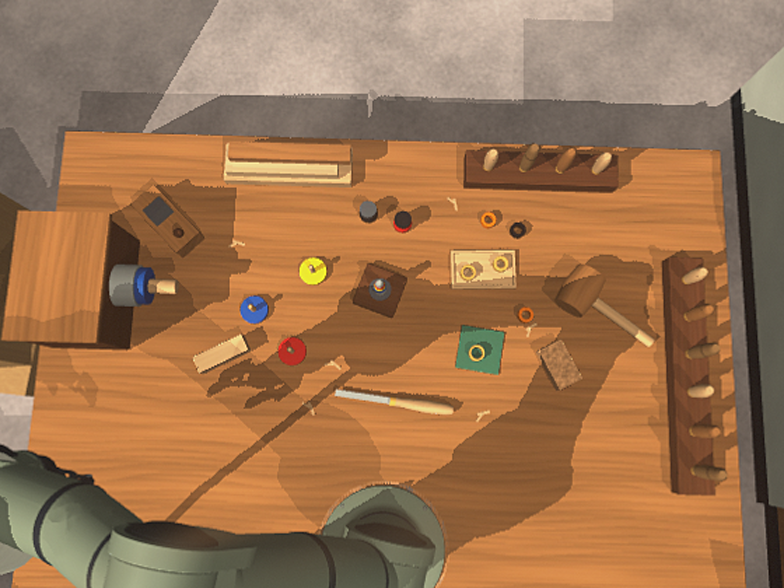

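View pics/side0.png

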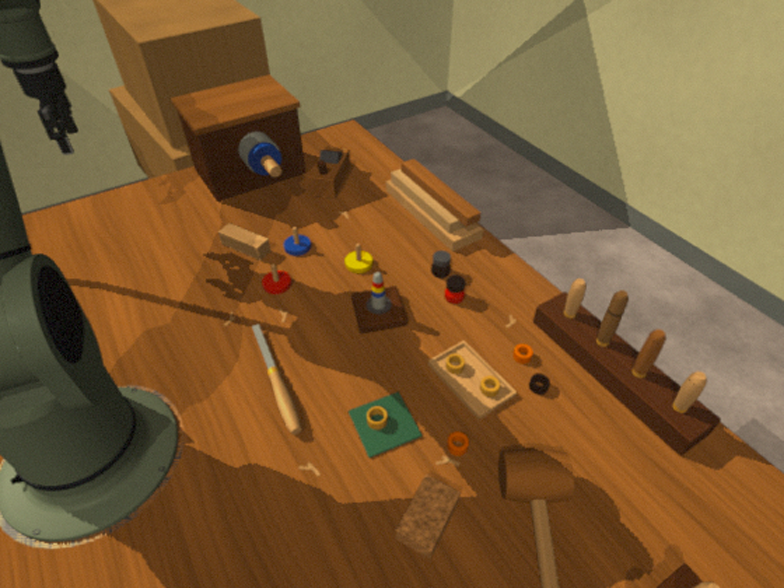

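The pictures show these candidates in top0 pixels (at 1.4 scale):
- Ferrule on the green pad: (477,352)
- Brass spares in the tray: (468,271) and (501,263)
- Orange rings: (488,219) and (526,314)
- Black ring: (517,230)

I choose the brass ring on the green pad (477,352), which is at (376,417) in the side view. The mandrel is at (379,290), and the red, yellow and blue posts are at (291,351), (313,270) and (254,309).

```bash
cat > m.py <<'E'
from h import *
def blob(s,lo,hi,box):
    hsv=cv2.cvtColor(s['image'],cv2.COLOR_RGB2HSV); m=cv2.inRange(hsv,lo,hi)
    b=np.zeros_like(m); x0,y0,x1,y1=box; b[y0:y1,x0:x1]=m[y0:y1,x0:x1]; return b
def circ(s,m,z):  # outline of mask onto plane z -> fitted circle
    c=max(cv2.findContours(m,cv2.RETR_EXTERNAL,cv2.CHAIN_APPROX_NONE)[0],key=cv2.contourArea).reshape(-1,2)
    P=onplane(s,c,z)[:,:2]; A=np.c_[2*P,np.ones(len(P))]; x=np.linalg.lstsq(A,(P**2).sum(1),rcond=None)[0]
    return x[:2].round(1),round(float(np.sqrt(x[2]+x[:2]@x[:2])),1),len(c)
E
python3 - <<'E'
from m import *
from scipy.spatial import cKDTree
T=snap('top');S=snap('side')
boxes={'top':dict(pad=(315,225,370,275),red=(192,235,225,268),yel=(208,178,240,210),blu=(168,205,198,238),man=(245,180,295,230)),
'side':dict(pad=(240,275,310,330),red=(182,180,212,212),yel=(240,165,272,200),blu=(198,155,228,186),man=(245,185,295,240))}
for n,s in(('top',T),('side',S)):
    C=cloud(s); B=boxes[n]
    for k,lo,hi in(('red',(0,160,70),(6,255,255)),('yel',(26,150,90),(34,255,255)),('blu',(105,130,50),(125,255,255))):
        m=blob(s,lo,hi,B[k]); P=C[m>0]; print(n,k,circ(s,m,15),P.mean(0).round(1),np.median(P[:,2]).round(1))
    x0,y0,x1,y1=B['pad']; P=C[y0:y1,x0:x1].reshape(-1,3); Q=P[(P[:,2]>21)&(P[:,2]<32)]
    print(n,'fer top pts',len(Q),((Q.min(0)+Q.max(0))/2).round(1),np.ptp(Q,0).round(1),'pad z',np.median(P[(P[:,2]>2)&(P[:,2]<12),2]))
    m=np.zeros(C.shape[:2],np.uint8); m[y0:y1,x0:x1]=((C[y0:y1,x0:x1,2]>22)*255); print('circ',circ(s,m,26))
    x0,y0,x1,y1=B['man']; P=C[y0:y1,x0:x1].reshape(-1,3)
    for a,b in((55,75),(75,95),(95,120)):
        Q=P[(P[:,2]>a)&(P[:,2]<b)]; print(n,'man',a,len(Q),((Q.min(0)+Q.max(0))/2).round(1),Q.mean(0).round(1),np.ptp(Q,0).round(1))
    Q=P[(P[:,2]>22)&(P[:,2]<29)][:,:2].astype(np.float32); print('foot',cv2.minAreaRect(Q))
cv2.imwrite('pics/crop1.png',np.hstack([cv2.resize(T['image'][160:280,160:380,::-1],None,fx=2,fy=2,interpolation=2)[:,:440],cv2.resize(S['image'][260:340,230:330,::-1],(300,240),interpolation=2)]))
E
```

```text
top red (array([426.3, 217.4]), 30.6, 55) [425.6 216.6  19.5] 14.0
top yel (array([612.4, 179.6]), 26.0, 75) [610.4 179.9  21.5] 14.1
top blu (array([519.8, 309.7]), 29.4, 53) [518.7 309.9  14.5] 14.6
top fer top pts 36 [ 431.9 -201.6   26.6] [32.2 32.9 10.3] pad z 5.196257892747553
circ (array([ 432.5, -200. ]), 14.4, 21)
top man 55 24 [566.9  21.2  64.7] [563.2  19.6  64.8] [18.  25.2 18.8]
top man 75 14 [566.8  22.6  84.6] [565.5  21.5  83.8] [13.9 22.1 18.6]
top man 95 35 [570.9  22.2 106.8] [569.4  22.4 107.7] [19.7 15.6 23.3]
foot ((571.8120727539062, 21.964550018310547), (99.35765838623047, 99.0486068725586), 71.13154602050781)
side red (array([427.5, 211.2]), 29.3, 62) [424.9 202.2  22.4] 16.4
side yel (array([610.5, 181.5]), 22.3, 37) [606.4 170.5  24.5] 17.3
side blu (array([520.5, 303.5]), 27.6, 54) [515.3 289.4  25.8] 16.5
side fer top pts 96 [ 435.3 -201.5   26.8] [34.6 34.9 10.3] pad z 5.922421599703853
circ (array([ 435.7, -201.2]), 17.5, 39)
side man 55 55 [573.2  17.   64.8] [570.1  14.8  64.9] [25.  20.3 19.3]
side man 75 48 [573.4  20.6  84.9] [570.9  16.4  84. ] [21.7 20.6 19.6]
side man 95 58 [573.2  20.  107.4] [572.5  19.3 107.4] [17.  17.5 24.4]
foot ((590.1914672851562, 67.35404968261719), (196.1685791015625, 100.23416900634766), 70.85096740722656)
```

View pics/crop1.png

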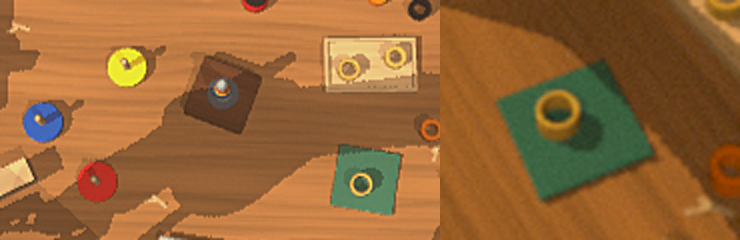

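The close crop confirms the brass ring on the green pad: the left half of crop1 shows it at (361,184) and the right half at (557,113). Now I'll move towards it.

```bash
python3 -m pendant '[[0,0,0,0.6,-0.63,0,1],[0,0,0,0.6,-0.63,0,1],[0,0,0,0.6,-0.63,0,1],[0,0,0,0.6,-0.63,0,1],[0,0,0,0.6,-0.63,0,1],[0,0,0,0.6,-0.63,0,1],[0,0,0,0.6,-0.63,0,1],[0,0,0,0.6,-0.63,0,1],[0,0,0,0.6,-0.63,0,1],[0,0,0,0.6,-0.63,0,1],[0,0,0,0.6,-0.63,0,1],[0,0,0,0.6,-0.63,0,1]]' 40; python3 -m pendant '[[0,0,0,0,-1,0,1],[0,0,0,0,-1,0,1],[0,0,0,0,-1,0,1],[0,0,0,0,-1,0,1],[0,0,0,0,-1,0,1],[0,0,0,0,-1,0,1],[0,0,0,0,-1,0,1],[0,0,0,0,-1,0,1],[0,0,0,0,-1,0,1],[0,0,0,0,-1,0,1],[0,0,0,0,-1,0,1],[0,0,0,0,-0.5,0,1]]'; python3 -c "
from h import *
o=manip.observe(); print(o['q'],np.round(o['tool_rot'],3).tolist())"
```

```text
time_s: 1.7
ee_pos: [452.9, 299.7, 231.2]
tool_rot: [[-0.965, 0.263, -0.0], [0.263, 0.965, -0.0], [0.0, -0.0, -1.0]]
wrist_force: [-0.4, 0.3, -0.2]
finger_gap: 85.4
finger_force: 0.0
time_s: 3.2
ee_pos: [451.8, -161.4, 231.3]
tool_rot: [[-0.964, 0.265, -0.0], [0.265, 0.964, -0.0], [-0.0, -0.0, -1.0]]
wrist_force: [-1.0, 0.6, 0.5]
finger_gap: 85.2
finger_force: 0.0
[  0.95485782  17.07716323  14.37211243 113.52039245  -5.4254483
  50.02811307  92.86259143] [[-0.964, 0.265, -0.0], [0.265, 0.964, -0.0], [-0.0, -0.0, -1.0]]
```

```bash
python3 -m pendant '[[0,0,0,-0.22,-0.5,-0.4,1],[0,0,0,-0.22,-0.5,-0.6,1],[0,0,0,0,0,-0.8,1],[0,0,0,0,0,-0.8,1],[0,0,0,0,0,-0.8,1],[0,0,0,0,0,-0.5,1],[0,0,0,0,0,-0.2,1],[0,0,0,0,0,0,1],[0,0,0,0,0,0,1]]'
python3 - <<'E'
from h import *
s=snap('side'); save(s,'s1.png',(215,220,335,330),5)
E
```

```text
time_s: 4.32
ee_pos: [435.0, -199.5, 68.0]
tool_rot: [[-0.965, 0.263, 0.001], [0.263, 0.965, -0.0], [-0.001, -0.0, -1.0]]
wrist_force: [0.9, -0.8, 0.3]
finger_gap: 85.2
finger_force: 0.0
```

View pics/s1.png

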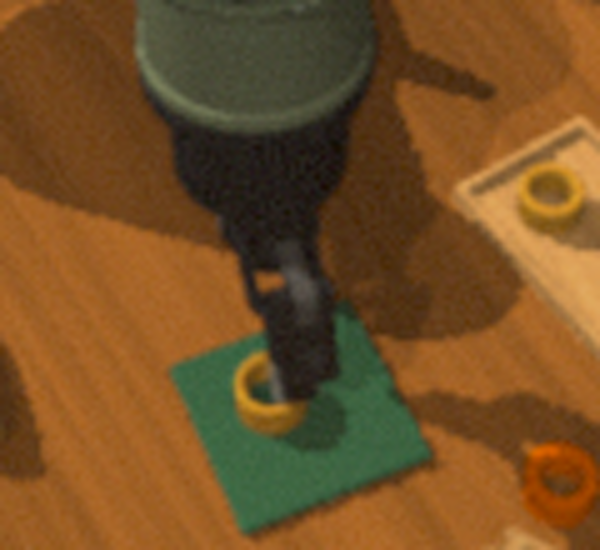

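The picture shows the near finger at (300,370), straddling the ring at (270,392). The grasp line is over the ring, so I'll descend and close.

```bash
python3 -m pendant '[[0,0,0,0,0,-0.6,1],[0,0,0,0,0,-0.5,1],[0,0,0,0,0,-0.3,1],[0,0,0,0,0,-0.12,1],[0,0,0,0,0,0,1],[0,0,0,0,0,0,-1],[0,0,0,0,0,0,-1],[0,0,0,0,0,0,-1],[0,0,0,0,0,0,-1],[0,0,0,0,0,0,-1],[0,0,0,0,0,0,-1],[0,0,0,0,0,0,-1]]' 50
```

```text
time_s: 5.88
ee_pos: [434.8, -199.4, 7.0]
tool_rot: [[-0.965, 0.263, 0.001], [0.263, 0.965, -0.0], [-0.0, 0.0, -1.0]]
wrist_force: [-2.3, 0.7, 11.5]
finger_gap: 33.8
finger_force: 48.8
```

```bash
python3 -m pendant '[[0,0,0,0,0,0.2,-1],[0,0,0,0,0,0.6,-1],[0,0,0,0,0,0.8,-1],[0,0,0,0,0,0.8,-1],[0,0,0,0,0,0.8,-1],[0,0,0,0,0,0.6,-1],[0,0,0,0,0,0,-1]]'; python3 -m pendant '[[0,0,0,0.2,0.35,0,-1],[0,0,0,0.4,0.6,0,-1],[0,0,0,0.5,0.8,0,-1],[0,0,0,0.5,0.8,0,-1],[0,0,0,0.5,0.8,0,-1],[0,0,0,0.5,0.8,0,-1],[0,0,0,0.5,0.8,0,-1],[0,0,0,0.33,0.55,0,-1],[0,0,0,0,0,0,-1],[0,0,0,0,0,0,-1],[0,0,0,0,0,0,-1]]'
python3 - <<'E'
from h import *
for n in('side','top'):
    s=snap(n); np.savez(n+'1.npz',**{k:s[k] for k in('image','range_z')})
    p=proj(s,[572,21.5,135])[0].astype(int); save(s,n+'2.png',(p[0]-50,p[1]-45,p[0]+50,p[1]+45),6); print(n,p)
E
```

```text
time_s: 6.75
ee_pos: [435.3, -199.5, 160.1]
tool_rot: [[-0.965, 0.263, 0.003], [0.263, 0.965, -0.001], [-0.003, 0.0, -1.0]]
wrist_force: [-0.2, -0.9, -1.1]
finger_gap: 33.5
finger_force: 50.4
time_s: 8.12
ee_pos: [571.5, 19.8, 158.5]
tool_rot: [[-0.965, 0.264, -0.0], [0.264, 0.965, -0.0], [0.0, -0.0, -1.0]]
wrist_force: [-0.6, -0.3, -1.5]
finger_gap: 33.0
finger_force: 50.4
side [268 190]
top [270 200]
```

View pics/side2.png

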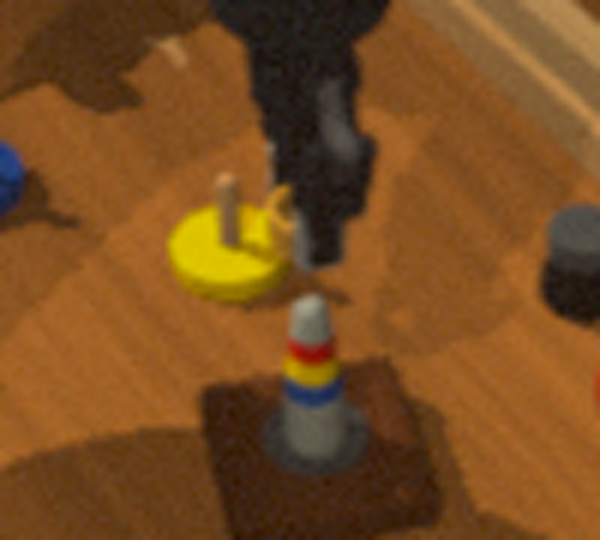

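Side2 shows the ring partly hidden by the near finger at (320,215), with the mandrel tip at (310,298). I'll turn the tool so the side camera sees the ring squarely.

```bash
python3 -m pendant '[[0,0,-1,0,0,0,-1],[0,0,-1,0,0,0,-1],[0,0,-1,0,0,0,-1],[0,0,-1,0,0,0,-1],[0,0,-1,0,0,0,-1],[0,0,-1,0,0,0,-1],[0,0,-1,0,0,0,-1],[0,0,-1,0,0,0,-1],[0,0,-1,0,0,0,-1],[0,0,-1,0,0,0,-1],[0,0,0,0,0,0,-1],[0,0,0,0,0,0,-1]]'
python3 - <<'E'
from h import *
L=[]
for n in('side','top'):
    s=snap(n); p=proj(s,[572,21.5,130])[0].astype(int); x0,y0=p-[45,50]
    L.append(cv2.resize(s['image'][y0:y0+100,x0:x0+66,::-1],None,fx=6,fy=6,interpolation=2)); print(n,x0,y0)
    C=cloud(s)
    hsv=cv2.cvtColor(s['image'],cv2.COLOR_RGB2HSV); m=(cv2.inRange(hsv,(17,110,60),(28,255,255))>0)&(C[...,2]>140)&(C[...,2]<190)&(np.hypot(C[...,0]-572,C[...,1]-20)<35)
    v,u=np.nonzero(m); 
    if len(u): print(n,len(u),u.min(),u.max(),v.min(),v.max(),C[m].min(0).round(1),C[m].max(0).round(1))
cv2.imwrite('pics/c3.png',np.hstack(L))
E
```

```text
time_s: 9.72
ee_pos: [571.8, 20.5, 158.5]
tool_rot: [[0.423, 0.906, -0.0], [0.906, -0.423, 0.0], [0.0, -0.0, -1.0]]
wrist_force: [-0.2, 0.3, -0.7]
finger_gap: 33.5
finger_force: 50.4
side 223 142
side 149 258 275 175 188 [543.5   1.9 160.5] [588.8  39.  187.8]
top 225 150
```

View pics/c3.png

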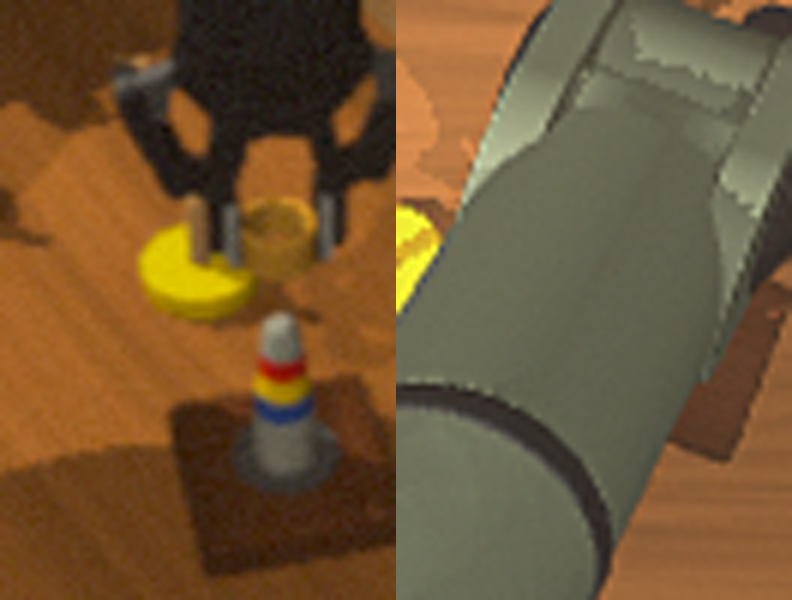

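c3 shows the ring held level at about (281,240), its bottom edge near row 277. The mandrel tip is at (281,318) right under it, so they are laterally aligned. Next is the offset along the viewing direction.

```bash
cat > off.py <<'E'
from m import *
def axis(s,verbose=1):
    hsv=cv2.cvtColor(s['image'],cv2.COLOR_RGB2HSV).astype(int); H,Sa,V=hsv[...,0],hsv[...,1],hsv[...,2]
    f=s['R'][2,:2]; f=f/np.linalg.norm(f); r=np.array([f[1],-f[0]])
    p=proj(s,[572,21.5,79])[0].astype(int); sl=np.s_[p[1]-15:p[1]+15,p[0]-12:p[0]+12]
    out=[]; lat=[]
    M={'red':((H<8)|(H>172))&(Sa>120),'yel':(H>22)&(H<35)&(Sa>120),'blu':(H>100)&(H<128)&(Sa>110)}
    for k,a,b in(('red',97,85),('yel',85,73),('blu',73,61)):
        v,u=np.nonzero(M[k][sl]); v+=p[1]-15; u+=p[0]-12
        if len(u)<8: print(k,len(u)); continue
        cc=np.median(u); w=np.abs(u-cc)<=1; n=len(set(u[w])); 
        mid=v[w].mean(); z=(a+b)/2; rad=(30-(z-55)/4)/2   # centre of band's front line
        col=u.mean(); P=onplane(s,[[col,mid]],z)[0,:2]+f*rad
        out.append(P)
    A=np.mean(out,0)
    if verbose: print('axis',A.round(1),'spread',np.ptp(np.array(out),0).round(1))
    return A,f,r
E
python3 - <<'E'
from off import *
s=snap('side'); A,f,r=axis(s); o=manip.observe(); z=o['ee_pos'][2]; print(o['ee_pos'])
h=cv2.cvtColor(s['image'],cv2.COLOR_RGB2HSV)[172:192,258:284]
m=cv2.inRange(h,(17,100,50),(30,255,255)); 
for row in m: print(''.join('#' if x else '.' for x in row))
print(h[:,12,2].tolist(), h[:,12,0].tolist())
C=cloud(s); t=proj(s,[[*A,115]])[0]; print('tip px',t)
E
```

```text
axis [582.5  48.8] spread [17.1 67.4]
[571.82596586  20.48468724 158.59866647]
..........................
..........................
..........................
........#######...........
......###########.........
.....#############........
......############........
......############........
......############........
.....####.....####........
.....#############........
.#....############........
###...############........
###...############........
################..........
#################.........
##############............
#########.................
########..................
########..................
[167, 167, 167, 190, 159, 136, 135, 133, 129, 143, 147, 138, 128, 131, 131, 125, 123, 128, 126, 106] [15, 14, 16, 18, 19, 19, 18, 18, 19, 16, 18, 18, 19, 18, 17, 19, 18, 15, 14, 15]
tip px [266.60246963 189.34512574]
```

```bash
sed -i 's/p\[1\]-15:p\[1\]+15,p\[0\]-12:p\[0\]+12/p[1]-10:p[1]+12,p[0]-6:p[0]+7/; s/v+=p\[1\]-15; u+=p\[0\]-12/v+=p[1]-10; u+=p[0]-6; print(k,len(u),u.min(),u.max(),v.min(),v.max())/' off.py
python3 - <<'E'
from off import *
s=snap('side'); A,f,r=axis(s); print(proj(s,[572,21.5,79]))
for px,z,d in(([269.5,188],157.5,18),([269.5,174.8],177.5,-18)): print(onplane(s,[px],z)[0,:2]+f*d)
t=s['image'][190:202,262:277].astype(int); print(t.sum(2)); print(f)
E
```

```text
red 20 266 273 201 204
yel 17 266 273 206 208
blu 14 266 273 210 211
axis [577.6  25.6] spread [1.9 3.9]
[[268.69569119 205.63074019]]
[578.33006025  23.44101857]
[575.01017947  19.11872106]
[[323 253 209 178 181 192 184 192 227 268 288 288 260 252 247]
 [252 216 195 166 190 180 190 201 188 243 270 280 250 247 243]
 [223 199 177 171 180 189 196 189 191 209 238 278 252 244 246]
 [192 187 182 180 168 168 199 197 193 194 205 200 193 226 246]
 [194 176 177 183 192 203 292 357 338 264 184 172 157 167 218]
 [192 194 185 201 257 364 436 447 419 334 245 222 179 167 204]
 [223 241 226 269 329 419 460 449 400 300 245 251 260 253 253]
 [281 282 270 291 352 396 405 392 353 273 241 250 276 291 267]
 [297 288 288 283 341 372 354 331 306 277 256 260 282 279 270]
 [296 276 282 289 353 361 340 308 300 276 227 256 285 283 275]
 [299 282 273 278 327 366 332 302 295 282 228 237 260 268 258]
 [289 298 287 267 290 339 319 301 286 271 218 203 254 275 278]]
[0.54163387 0.84061451]
```

```bash
python3 -m pendant '[[0,0,0,0.03,0.04,-0.2,-1],[0,0,0,0,0,-0.25,-1],[0,0,0,0,0,-0.25,-1],[0,0,0,0,0,-0.2,-1],[0,0,0,0,0,-0.1,-1],[0,0,0,0,0,-0.05,-1],[0,0,0,0,0,-0.05,-1],[0,0,0,0,0,0,-1]]'; python3 -m pendant '[[0,0,0,0,0,-0.04,-1],[0,0,0,0,0,-0.04,-1],[0,0,0,0,0,-0.04,-1],[0,0,0,0,0,-0.04,-1],[0,0,0,0,0,-0.04,-1],[0,0,0,0,0,-0.04,-1],[0,0,0,0,0,-0.04,-1],[0,0,0,0,0,0,-1]]'
```

```text
time_s: 10.92
ee_pos: [573.0, 22.3, 114.6]
tool_rot: [[0.426, 0.905, 0.0], [0.905, -0.426, 0.0], [0.0, 0.0, -1.0]]
wrist_force: [-0.9, 0.1, -1.6]
finger_gap: 33.1
finger_force: 50.4
time_s: 11.92
ee_pos: [573.0, 22.2, 103.2]
tool_rot: [[0.426, 0.905, -0.0], [0.905, -0.426, -0.0], [-0.0, -0.0, -1.0]]
wrist_force: [-0.0, 0.2, -0.7]
finger_gap: 33.4
finger_force: 50.4
```

```bash
python3 -m pendant '[[0,0,0,0,0,-0.03,-1],[0,0,0,0,0,-0.03,-1],[0,0,0,0,0,-0.03,-1],[0,0,0,0,0,-0.03,-1],[0,0,0,0,0,0,-1]]'; python3 -m pendant '[[0,0,0,0,0,-0.03,-1],[0,0,0,0,0,-0.03,-1],[0,0,0,0,0,-0.03,-1],[0,0,0,0,0,0,-1]]'
```

```text
time_s: 12.55
ee_pos: [573.0, 22.2, 98.4]
tool_rot: [[0.426, 0.905, -0.0], [0.905, -0.426, -0.0], [-0.0, -0.0, -1.0]]
wrist_force: [0.4, 0.2, -1.4]
finger_gap: 33.1
finger_force: 50.4
time_s: 13.05
ee_pos: [572.9, 22.2, 94.8]
tool_rot: [[0.426, 0.905, -0.0], [0.905, -0.426, -0.0], [-0.0, -0.0, -1.0]]
wrist_force: [-0.1, -0.6, -0.6]
finger_gap: 33.3
finger_force: 50.4
```

```bash
python3 -m pendant '[[0,0,0,0,0,-0.02,-1],[0,0,0,0,0,-0.02,-1],[0,0,0,0,0,0,-1]]'; python3 -m pendant '[[0,0,0,0,0,-0.02,-1],[0,0,0,0,0,-0.02,-1],[0,0,0,0,0,0,-1]]'
```

```text
time_s: 13.42
ee_pos: [572.9, 22.2, 93.2]
tool_rot: [[0.426, 0.905, -0.0], [0.905, -0.426, -0.0], [-0.0, -0.0, -1.0]]
wrist_force: [0.9, -0.3, -1.1]
finger_gap: 33.5
finger_force: 50.4
time_s: 13.8
ee_pos: [572.9, 22.2, 91.6]
tool_rot: [[0.426, 0.905, -0.0], [0.905, -0.426, -0.0], [-0.0, -0.0, -1.0]]
wrist_force: [1.0, 0.1, -1.4]
finger_gap: 33.4
finger_force: 50.4
```

```bash
python3 -m pendant '[[0,0,0,0,0,-0.02,-1],[0,0,0,0,0,-0.02,-1],[0,0,0,0,0,0,-1]]'; python3 -m pendant '[[0,0,0,0,0,-0.02,-1],[0,0,0,0,0,-0.02,-1],[0,0,0,0,0,0,-1]]'
```

```text
time_s: 14.18
ee_pos: [572.9, 22.3, 90.0]
tool_rot: [[0.426, 0.905, -0.0], [0.905, -0.426, 0.0], [-0.0, -0.0, -1.0]]
wrist_force: [-0.7, 0.2, -1.2]
finger_gap: 33.5
finger_force: 50.4
time_s: 14.55
ee_pos: [573.0, 22.2, 88.4]
tool_rot: [[0.426, 0.905, -0.0], [0.905, -0.426, -0.0], [-0.0, -0.0, -1.0]]
wrist_force: [0.6, 0.4, -0.8]
finger_gap: 33.7
finger_force: 50.4
```

```bash
python3 -m pendant '[[0,0,0,0,0,-0.02,-1],[0,0,0,0,0,-0.02,-1],[0,0,0,0,0,-0.02,-1],[0,0,0,0,0,0,-1]]'; python3 -m pendant '[[0,0,0,0,0,-0.02,-1],[0,0,0,0,0,-0.02,-1],[0,0,0,0,0,0,-1]]'
```

```text
time_s: 15.05
ee_pos: [573.0, 22.2, 86.0]
tool_rot: [[0.426, 0.905, -0.0], [0.905, -0.426, -0.0], [-0.0, -0.0, -1.0]]
wrist_force: [0.7, -0.1, -1.4]
finger_gap: 33.3
finger_force: 50.4
time_s: 15.42
ee_pos: [573.0, 22.2, 84.4]
tool_rot: [[0.426, 0.905, -0.0], [0.905, -0.426, 0.0], [-0.0, -0.0, -1.0]]
wrist_force: [-0.3, 0.2, -0.4]
finger_gap: 33.4
finger_force: 50.4
```

```bash
python3 -m pendant '[[0,0,0,0,0,-0.02,-1],[0,0,0,0,0,-0.02,-1],[0,0,0,0,0,0,-1]]'; python3 -m pendant '[[0,0,0,0,0,-0.02,-1],[0,0,0,0,0,0,-1]]'; python3 -m pendant '[[0,0,0,0,0,-0.02,-1],[0,0,0,0,0,0,-1]]'
```

```text
time_s: 15.8
ee_pos: [572.9, 22.2, 82.8]
tool_rot: [[0.426, 0.905, -0.0], [0.905, -0.426, -0.0], [-0.0, -0.0, -1.0]]
wrist_force: [-0.3, 0.3, -1.3]
finger_gap: 33.6
finger_force: 50.4
time_s: 16.05
ee_pos: [573.0, 22.2, 82.0]
tool_rot: [[0.426, 0.905, -0.0], [0.905, -0.426, -0.0], [-0.0, -0.0, -1.0]]
wrist_force: [-0.5, 0.5, -0.0]
finger_gap: 33.4
finger_force: 50.4
time_s: 16.3
ee_pos: [572.9, 22.2, 81.2]
tool_rot: [[0.426, 0.905, -0.0], [0.905, -0.426, -0.0], [-0.0, -0.0, -1.0]]
wrist_force: [-0.1, 0.1, -0.6]
finger_gap: 33.3
finger_force: 50.4
```

```bash
for i in 1; do :; done; python3 -m pendant '[[0,0,0,0,0,-0.02,-1],[0,0,0,0,0,0,-1]]'; python3 -m pendant '[[0,0,0,0,0,-0.02,-1],[0,0,0,0,0,0,-1]]'
```

```text
time_s: 16.55
ee_pos: [573.0, 22.2, 80.4]
tool_rot: [[0.426, 0.905, -0.0], [0.905, -0.426, 0.0], [-0.0, -0.0, -1.0]]
wrist_force: [-1.0, -0.9, -1.3]
finger_gap: 33.2
finger_force: 50.4
time_s: 16.8
ee_pos: [573.0, 22.2, 79.6]
tool_rot: [[0.426, 0.905, -0.0], [0.905, -0.426, 0.0], [-0.0, -0.0, -1.0]]
wrist_force: [-0.8, 0.4, -0.7]
finger_gap: 33.8
finger_force: 50.4
```

```bash
python3 -m pendant '[[0,0,0,0,0,-0.02,-1],[0,0,0,0,0,0,-1]]'; python3 -m pendant '[[0,0,0,0,0,-0.02,-1],[0,0,0,0,0,0,-1]]'; python3 -m pendant '[[0,0,0,0,0,-0.02,-1],[0,0,0,0,0,0,-1]]'
```

```text
time_s: 17.05
ee_pos: [573.0, 22.2, 78.8]
tool_rot: [[0.426, 0.905, -0.0], [0.905, -0.426, -0.0], [-0.0, -0.0, -1.0]]
wrist_force: [0.2, 0.4, -0.3]
finger_gap: 33.1
finger_force: 50.4
time_s: 17.3
ee_pos: [573.0, 22.2, 78.0]
tool_rot: [[0.426, 0.905, -0.0], [0.905, -0.426, -0.0], [-0.0, -0.0, -1.0]]
wrist_force: [0.7, -0.6, -0.7]
finger_gap: 33.4
finger_force: 50.4
time_s: 17.55
ee_pos: [573.0, 22.2, 77.2]
tool_rot: [[0.426, 0.905, -0.0], [0.905, -0.426, 0.0], [-0.0, -0.0, -1.0]]
wrist_force: [-0.0, -0.2, -0.3]
finger_gap: 33.8
finger_force: 50.4
```

```bash
python3 -m pendant '[[0,0,0,0,0,-0.02,-1],[0,0,0,0,0,-0.02,-1],[0,0,0,0,0,0,-1]]'; python3 -m pendant '[[0,0,0,0,0,-0.02,-1],[0,0,0,0,0,0,-1]]'; python3 -m pendant '[[0,0,0,0,0,-0.02,-1],[0,0,0,0,0,0,-1]]'
```

```text
time_s: 17.92
ee_pos: [573.0, 22.2, 75.6]
tool_rot: [[0.426, 0.905, -0.0], [0.905, -0.426, 0.0], [-0.0, -0.0, -1.0]]
wrist_force: [-0.6, 0.1, -1.1]
finger_gap: 33.5
finger_force: 50.4
time_s: 18.18
ee_pos: [573.0, 22.2, 74.9]
tool_rot: [[0.426, 0.905, 0.0], [0.905, -0.426, 0.0], [0.0, 0.0, -1.0]]
wrist_force: [0.5, 0.9, -0.7]
finger_gap: 33.2
finger_force: 50.4
time_s: 18.42
ee_pos: [573.0, 22.3, 74.1]
tool_rot: [[0.426, 0.905, 0.0], [0.905, -0.426, 0.0], [0.0, 0.0, -1.0]]
wrist_force: [0.8, 0.2, -1.0]
finger_gap: 33.2
finger_force: 50.4
```

```bash
python3 -m pendant '[[0,0,0,0,0,-0.02,-1],[0,0,0,0,0,-0.02,-1],[0,0,0,0,0,0,-1]]'; python3 -m pendant '[[0,0,0,0,0,-0.02,-1],[0,0,0,0,0,0,-1]]'; python3 -m pendant '[[0,0,0,0,0,-0.02,-1],[0,0,0,0,0,0,-1]]'
```

```text
time_s: 18.8
ee_pos: [573.1, 22.4, 72.5]
tool_rot: [[0.426, 0.905, 0.0], [0.905, -0.426, 0.0], [0.0, 0.0, -1.0]]
wrist_force: [2.2, 2.0, 0.5]
finger_gap: 33.3
finger_force: 50.4
time_s: 19.05
ee_pos: [573.2, 22.4, 71.7]
tool_rot: [[0.426, 0.905, 0.0], [0.905, -0.426, 0.0], [0.0, 0.0, -1.0]]
wrist_force: [2.5, 3.3, 0.8]
finger_gap: 33.3
finger_force: 50.5
time_s: 19.3
ee_pos: [573.2, 22.4, 70.9]
tool_rot: [[0.426, 0.905, 0.0], [0.905, -0.426, 0.0], [0.0, 0.0, -1.0]]
wrist_force: [3.5, 2.8, 0.6]
finger_gap: 33.3
finger_force: 50.6
```

A side contact is pushing towards +x and +y. I'll follow it to centre the ring.

```bash
python3 -m pendant '[[0,0,0,0.015,0.015,0,-1],[0,0,0,0,0,0,-1]]'; python3 -m pendant '[[0,0,0,0,0,-0.02,-1],[0,0,0,0,0,0,-1]]'; python3 -m pendant '[[0,0,0,0,0,-0.015,-1],[0,0,0,0,0,0,-1]]'
```

```text
time_s: 19.55
ee_pos: [573.3, 22.6, 70.7]
tool_rot: [[0.426, 0.905, -0.001], [0.905, -0.426, -0.0], [-0.001, -0.0, -1.0]]
wrist_force: [1.1, 0.2, -1.3]
finger_gap: 33.2
finger_force: 50.5
time_s: 19.8
ee_pos: [573.4, 22.7, 69.9]
tool_rot: [[0.426, 0.905, -0.0], [0.905, -0.426, -0.0], [-0.0, -0.0, -1.0]]
wrist_force: [0.9, 0.5, -0.6]
finger_gap: 33.2
finger_force: 50.5
time_s: 20.05
ee_pos: [573.5, 22.8, 69.4]
tool_rot: [[0.426, 0.905, -0.0], [0.905, -0.426, -0.0], [-0.0, -0.0, -1.0]]
wrist_force: [1.7, 0.0, -0.7]
finger_gap: 33.6
finger_force: 50.5
```

```bash
python3 -m pendant '[[0,0,0,0.01,0,-0.02,-1],[0,0,0,0,0,0,-1]]'; python3 -m pendant '[[0,0,0,0,0,-0.015,-1],[0,0,0,0,0,0,-1]]'
```

```text
time_s: 20.3
ee_pos: [573.7, 22.8, 68.6]
tool_rot: [[0.426, 0.905, -0.001], [0.905, -0.426, -0.0], [-0.0, -0.001, -1.0]]
wrist_force: [-1.6, 0.1, 0.8]
finger_gap: 33.4
finger_force: 50.5
time_s: 20.55
ee_pos: [573.8, 22.8, 68.0]
tool_rot: [[0.426, 0.905, -0.0], [0.905, -0.426, 0.0], [-0.0, -0.0, -1.0]]
wrist_force: [-3.2, 0.4, 1.7]
finger_gap: 33.3
finger_force: 50.8
```

```bash
python3 -m pendant '[[0,0,0,-0.007,0,-0.01,-1],[0,0,0,0,0,0,-1]]'; python3 -m pendant '[[0,0,0,0,0,-0.01,-1],[0,0,0,0,0,0,-1]]'
```

```text
time_s: 20.8
ee_pos: [573.7, 22.8, 67.8]
tool_rot: [[0.426, 0.905, 0.0], [0.905, -0.426, 0.0], [0.0, 0.0, -1.0]]
wrist_force: [-2.2, 0.7, 4.3]
finger_gap: 33.5
finger_force: 51.0
time_s: 21.05
ee_pos: [573.8, 22.8, 67.4]
tool_rot: [[0.426, 0.905, 0.0], [0.905, -0.426, 0.0], [0.0, 0.0, -1.0]]
wrist_force: [-2.2, 0.7, 6.7]
finger_gap: 33.5
finger_force: 51.3
```

```bash
python3 -m pendant '[[0,0,0,0,0,-0.006,-1],[0,0,0,0,0,0,-1],[0,0,0,0,0,0,-1],[0,0,0,0,0,0,-1]]'
python3 - <<'E'
from h import *
s=snap('side'); p=proj(s,[572,21.5,80])[0].astype(int); save(s,'seat.png',(p[0]-40,p[1]-40,p[0]+40,p[1]+30),7)
E
```

```text
time_s: 21.55
ee_pos: [573.7, 22.8, 67.3]
tool_rot: [[0.426, 0.905, 0.0], [0.905, -0.426, 0.0], [0.0, -0.0, -1.0]]
wrist_force: [-4.2, 0.7, 8.3]
finger_gap: 33.7
finger_force: 51.5
```

View pics/seat.png

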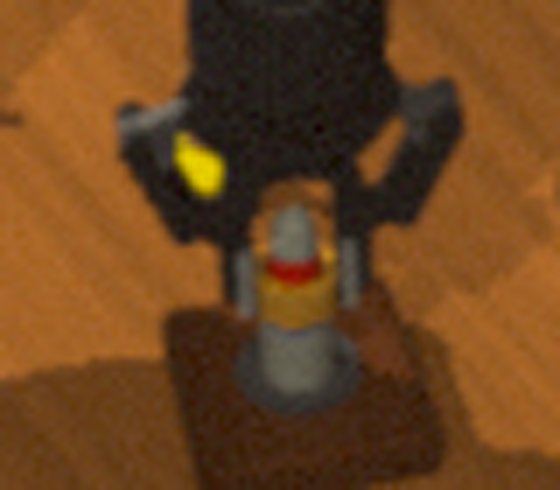

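The seat picture shows the ring level, its lower rim at (297,325) at the bottom of the blue band. The blue is covered and only red shows above, at (293,270). The stop height of 67 mm means blue, so the 27 mm bore. I'll lift off and go to the blue post.

```bash
python3 -m pendant '[[0,0,0,0,0,0.05,-1],[0,0,0,0,0,0.1,-1],[0,0,0,0,0,0.3,-1],[0,0,0,0,0,0.6,-1],[0,0,0,0,0,0.6,-1],[0,0,0,0,0,0.6,-1],[0,0,0,0,0,0.4,-1],[0,0,0,0,0,0,-1]]'; python3 -m pendant '[[0,0,0,-0.1,0.4,0,-1],[0,0,0,-0.15,0.8,0,-1],[0,0,0,-0.2,0.95,0,-1],[0,0,0,-0.2,0.95,0,-1],[0,0,0,-0.2,0.95,0,-1],[0,0,0,-0.2,0.95,0,-1],[0,0,0,-0.15,0.95,0,-1],[0,0,0,-0.1,0.85,0,-1],[0,0,0,0,0.37,0,-1],[0,0,0,0,0,0,-1],[0,0,0,0,0,0,-1]]'
python3 - <<'E'
from h import *
s=snap('side'); o=manip.observe(); p=proj(s,[520,309,90])[0].astype(int); save(s,'post.png',(p[0]-45,p[1]-40,p[0]+35,p[1]+35),7)
E
```

```text
time_s: 22.6
ee_pos: [574.2, 23.0, 174.1]
tool_rot: [[0.426, 0.905, 0.002], [0.905, -0.426, 0.001], [0.001, 0.001, -1.0]]
wrist_force: [0.3, 0.6, -1.0]
finger_gap: 33.2
finger_force: 50.7
time_s: 23.98
ee_pos: [521.9, 308.2, 172.9]
tool_rot: [[0.428, 0.904, -0.0], [0.904, -0.428, -0.001], [-0.001, 0.0, -1.0]]
wrist_force: [-0.3, -0.4, -0.9]
finger_gap: 33.5
finger_force: 50.7
```

View pics/post.png

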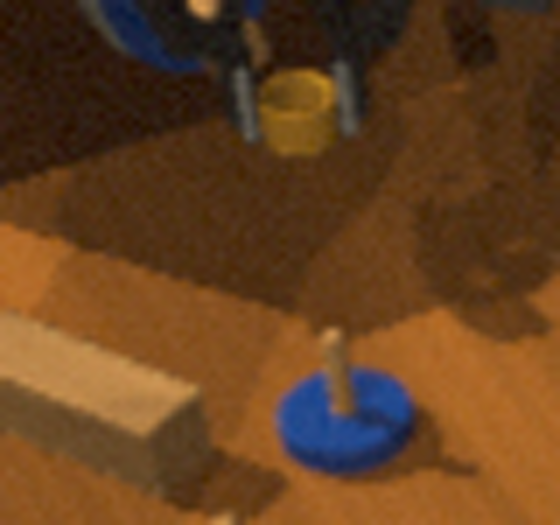

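The picture shows the ring at (297,112) above and to the left, as the leaning perspective would give. The peg tip is at (332,335) and the disc at (345,415). A numeric check follows.

Run:
```python
from h import *
s=snap('side'); p=proj(s,[520,309,90])[0].astype(int)-[45,40]; o=manip.observe()['ee_pos']
g=lambda X:((proj(s,X)-p)*7+3).round(0).tolist()
print('peg tip pred',g([521.9,308.2,60]),g([521.9,308.2,15]),'ring mid pred',g([o[0],o[1],o[2]+10]))
print(onplane(s,[p+np.array([332,335])/7-.4],58),onplane(s,[p+np.array([297,112])/7-.4],183))
```

```text
peg tip pred [[332.0, 341.0]] [[344.0, 416.0]] ring mid pred [[295.0, 116.0]]
[[524.7245373  314.78623074  58.        ]] [[523.92765204 310.46637428 183.        ]]
```

```bash
python3 -m pendant '[[0,0,0,0,0.045,-0.5,-1],[0,0,0,0,0,-0.7,-1],[0,0,0,0,0,-0.7,-1],[0,0,0,0,0,-0.4,-1],[0,0,0,0,0,-0.2,-1],[0,0,0,0,0,-0.1,-1],[0,0,0,0,0,-0.1,-1],[0,0,0,0,0,-0.1,-1],[0,0,0,0,0,-0.1,-1],[0,0,0,0,0,0,-1]]'
```

```text
time_s: 25.32
ee_pos: [521.6, 311.4, 56.9]
tool_rot: [[0.426, 0.905, -0.0], [0.905, -0.426, -0.0], [-0.0, -0.0, -1.0]]
wrist_force: [-0.9, -0.8, -1.1]
finger_gap: 33.4
finger_force: 50.7
```

```bash
python3 -m pendant '[[0,0,0,0,0,-0.2,-1],[0,0,0,0,0,-0.25,-1],[0,0,0,0,0,-0.25,-1],[0,0,0,0,0,-0.15,-1],[0,0,0,0,0,-0.05,-1],[0,0,0,0,0,0,-1]]'
```

```text
time_s: 26.08
ee_pos: [521.8, 311.4, 21.0]
tool_rot: [[0.426, 0.905, 0.0], [0.905, -0.426, -0.0], [-0.0, 0.0, -1.0]]
wrist_force: [0.9, -0.7, -0.4]
finger_gap: 33.2
finger_force: 50.7
```

```bash
python3 -m pendant '[[0,0,0,0,0,-0.05,-1],[0,0,0,0,0,-0.03,-1],[0,0,0,0,0,-0.02,-1],[0,0,0,0,0,0,-1]]'
```

```text
time_s: 26.58
ee_pos: [521.7, 311.5, 17.0]
tool_rot: [[0.426, 0.905, -0.0], [0.905, -0.426, 0.0], [0.0, -0.0, -1.0]]
wrist_force: [0.1, -0.9, -1.1]
finger_gap: 33.7
finger_force: 50.7
```

```bash
python3 -m pendant '[[0,0,0,0,0,-0.02,-1],[0,0,0,0,0,0,-1],[0,0,0,0,0,0,0.5],[0,0,0,0,0,0,0.5],[0,0,0,0,0,0,0.5],[0,0,0,0,0,0,0.5],[0,0,0,0,0,0,0.5]]'
```

```text
time_s: 27.45
ee_pos: [521.7, 311.4, 16.3]
tool_rot: [[0.426, 0.905, -0.0], [0.905, -0.426, 0.0], [0.0, -0.0, -1.0]]
wrist_force: [0.8, -0.0, 0.8]
finger_gap: 64.3
finger_force: 0.0
```

```bash
python3 -m pendant '[[0,0,0,0,0,0.2,0.5],[0,0,0,0,0,0.5,0.5],[0,0,0,0,0,0.8,0.5],[0,0,0,0,0,0.8,0.5],[0,0,0,0,0,0.8,0.5],[0,0,0,0,0,0.6,0.5],[0,0,0,0,0,0,0.5],[0,0,0,0,0,0,0.5]]'
python3 - <<'E'
from h import *
s=snap('side'); p=proj(s,[521,310,25])[0].astype(int); save(s,'end.png',(p[0]-40,p[1]-35,p[0]+40,p[1]+30),7)
C=cloud(s); m=cv2.inRange(cv2.cvtColor(s['image'],cv2.COLOR_RGB2HSV),(17,120,60),(30,255,255))>0
m&=(np.hypot(C[...,0]-521,C[...,1]-310)<30)&(C[...,2]>8); print(m.sum(),np.percentile(C[m],[5,95],axis=0).round(1))
E
```

```text
time_s: 28.45
ee_pos: [521.5, 311.5, 164.5]
tool_rot: [[0.426, 0.905, -0.0], [0.905, -0.426, 0.0], [0.0, -0.0, -1.0]]
wrist_force: [-0.8, -0.5, -0.9]
finger_gap: 64.4
finger_force: 0.0
78 [[509.  294.4  21.2]
 [537.4 323.2  42.7]]
```

View pics/end.png

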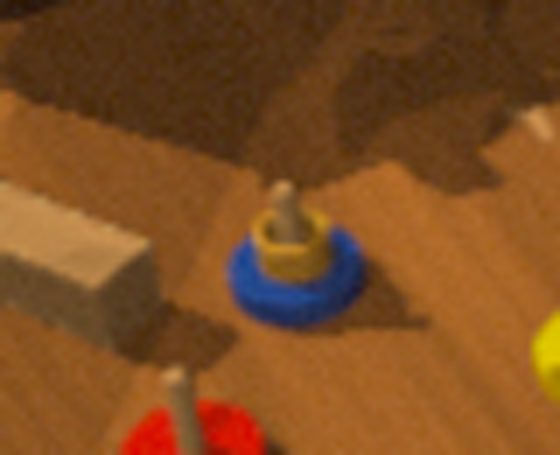

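The end picture shows the ring lying flat on the blue disc at (291,245), the peg through it at (285,200). The bore allows at most 7.5 mm of offset, which is inside the 10 mm limit. I'm handing in.

```bash
python3 -c "
from bench import manip
print(manip.close_job())"
```

```text
the job is handed in; nothing more can be done
None
```

The pad ferrule seated snug and level at the mandrel's blue band (27 mm bore, pushed with about 8–9 N), now lies flat over the blue post, and the job was handed in at about 28.5 s; no verdict was returned.

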